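# Tug the craft box's lid, free its bolt if caught, and hold the lid open

### The arm

A 7-joint arm with a two-finger parallel gripper is mounted at the origin on the work surface. World frame = base frame: x ahead of the robot, y to its left, z up, the work surface at z = 0. Lengths are in m, angles in rad, forces in N, time in s.
With the tool pointing down it reaches from about 0.425 to 0.875 m from the base axis. Payload 8.4 kg.
Tool frame: the origin (TCP) lies between the finger pads, 19 mm behind the fingertips; this is the grasp point; z points along the fingers, y is the direction in which the jaws open and shut (so a half turn about z gives the same grasp; the last joint's range is limited). The gripper opens to 85 mm and grips with 20 to 120 N. Pads are 22 mm wide; open, the fingers measure 114 mm over their backs; the gripper's body (76 mm by 85 mm) begins 54 mm behind the grasp point. The pads swing forward as they close: fully open they stand 13 mm farther back than shut.
Start: joints at [1.053, 0.333, 0.04, 1.465, -0.013, 1.343, -0.059], TCP at [0.264, -0.594, 0.25] pointing down, gripper open.
Joint ranges: [-2.58, 2.58], [-0.38, 2.09], [-1.3, 1.39], [0.25, 2.4], [-1.5, 4.64], [0.08, 2.09], [-2.65, 2.65]. Speed limits (rad/s): [2.22, 2.22, 2.79, 2.79, 3.14, 3.14, 3.14].

### API

Orientations are given as a 3x3 rotation matrix whose columns are the frame's x, y, z axes.
In Python, from station import r, viewer, ticket, cut_out gives the robot as it stands. The module is installed in compiled form; this text tells all that it offers.
- The arm moves only by the shell command python3 -m inch 'ROWS'. ROWS is JSON, a list of rows, each a list of 7 numbers: the turn, a rotation vector about the tool's x, y, z in rad, then the shift along the tool's x, y, z in m, then the opening, from 0 (shut) to 1 (fully open). A call has 1 to 8 rows; each row shifts and turns the pose as measured when the row begins, along the tool's axes as they then stand; what a row does not reach is not made up. A row lasts 1/8 s, in which the tool goes at most 62.5 mm and 10.7 degrees, less where a joint would pass 70% of its speed; a pose out of reach is approached as far as the arm can. A call with a gripper value outside its range is refused whole. The fingers move at their own pace and stop on an object; the grip force is fixed at half the most. Time passes only in rows, so rows that do not move let the fingers close. It gives the time, the measured TCP pose, the force and the opening at its end, in the units of the state.
- r.sense(): the state, without advancing time (a new reading comes with each control period).
- viewer.capture(name): name is "scene" or "top"; returns a dict with "image" (420x560x3 uint8, red, green, blue), "fov_y" (degrees; the focal length in pixels is half the picture's height over the tangent of half this angle, whatever the lens; pixels are square), "cx", "cy" (the principal point, pixels), "position" and "attitude" of the camera in the world. Camera axes: x right, y up, looking along -z (the intrinsics and any distortion apply to the point x, -y, -z); pixel columns grow to the right and rows downward; lengths in m; the calibration is good to about 2 mm. A picture is of the moment at which its call begins. There is no depth.
- ticket.job_done(): hands the job in, once; it reports no verdict.
Trained networks look in a picture, given as the dict that the camera call returned (one of the last four; its "shot" number tells which), for a name from the list of things; names that differ only in an ending like _2 or _b are one class to them, and where a whole thing is asked for, a point or a joint stands for the part that bears it (a point fixed in the world has none). Each returns a list of dicts, best first, with "score" (0 to 1); they miss things now and then, are a little off and sometimes report something else, mostly with a low value. They report only what shows in the picture. A call takes as long as a camera call.
- cut_out(picture, target): "mask" (420x560 bool, what is visible of it) and "location" ([column, row] in pixels, amid what is visible of it).
The state is a dict: "time_s": time; "q": joint angles; "joint_vel": joint speeds; "joint_efforts": joint torques, N m; "ee_pos": TCP position; "tool_rot": TCP orientation; "ft_force": force on the tool from outside, world axes, zero at the start; "wrist_torque": the same for the moment, N m; "gripper_width": finger opening in m.
Only numpy, scipy, OpenCV 4.12 (cv2) and the standard library are available. Lean on these libraries where they do the work, as an engineer would, in place of code of your own. Each camera call takes 0.05 s, during which the arm holds its last target. There are 200 camera calls.

### The job

The stick-built craft box has a ball knob on its lid and a sliding wooden bolt, whose hidden tongue may or may not be caught in the lid. Before touching the bolt, take the lid by its ball knob and tug it up to feel whether it is caught; if it is, let go, slide the bolt's peg all the way back (away from the lid), and take the ball again. Lift the lid about half way open (roughly 45 degrees) and finish while holding it still there by the ball, because it falls shut by itself; do not shift the other things on the table.

Things in the scene. Friction and masses are not known exactly. Their poses are not given: they have to be found in the camera images.
- craft_box: craft box of pale wooden sticks, fixed to the table, 240 (its x) x 180 (its y) x 80 mm high. Origin under its middle; z up; its -x side, with the bolt, faces the robot (yaw within 0.35 rad). Its top, at z = 80 mm, is a fixed deck (x -121 to -42 mm) in front and the lid (x -40 to +115 mm) behind it
- housing (a point): middle of the top of the bolt's flat wooden housing on the deck (box x -114 to -42 mm, 40 mm wide, 16 mm high; this point at box x = -78, z = 96 mm). The bolt's tongue is hidden in it and may stick out into the keeper
- keeper (a point): middle of the top of the keeper: a small wooden bridge, 20 mm in x, 40 mm wide, 16 mm high, fixed on the lid's front edge in line with the housing. A tongue inside it lies over the lid's edge, so that the lid stops after its front edge has risen about 4 mm; else the lid is free. From outside it cannot be seen which
- lid_angle (a joint): angle of the lid, rad: 0 closed, growing as the front edge goes up about a hinge along the box's y axis at the far rim (box x = +115 mm, z = 76 mm); 1.57 is upright. Lid 155 x 180 x 8 mm, about 0.18 kg; nothing holds it up, it falls shut if let go. A caught lid stops at about 0.03
- lid: the lid itself with its ball knob; origin on the hinge axis on the box's centre line, x from the front edge towards the hinge, y along the hinge, z out of the lid's upper face, which is 4 mm above the origin
- ball_center (a point): centre of the lid's wooden ball knob, a 28 mm ball on a 12 mm neck on the box's centre line, 24 mm above the lid's upper face; 105 mm from the hinge measured along the lid, 28 mm off the hinge's plane; 104 mm above the table when closed, at box x = +10 mm
- bolt_peg (a point): on the axis of the bolt's upright peg, 116 mm above the table. The peg is 14 mm thick and stands 32 mm out of the housing's roof (top 128 mm above the table). It slides only along the box's x: from box x = -62 mm (fully forward) to -102 mm (fully back, towards the robot), friction 1.5 to 2.5 N, and stays where left. It starts up to 10 mm from fully forward
- bolt (a joint): how far the bolt's peg is slid back, m: 0 fully forward, 0.040 fully back. It draws the hidden tongue along only after 12 to 26 mm of slack, so the start value does not tell whether the lid is caught; fully back always frees the lid. Let the lid down first: a lid pulled up against the tongue jams it
- heart_big: flat wooden heart, 55 x 62 x 10 mm, lying beside the craft box; bystander, leave alone; origin under its middle
- stick_pile: neat pile of wooden craft sticks 168 x 20 x 15 mm beside the craft box; bystander; origin under its middle
- carton: white paper carton 70 x 150 x 45 mm; bystander; origin under its middle
- bowl: small red plastic bowl, 90 mm across, 35 mm high; bystander; origin under its middle
- glue_gun: black hot-glue gun lying on its side, about 240 x 115 x 45 mm; bystander; origin under the middle of its barrel
- bead_jar: glass jar with a wooden lid, 60 mm across, 75 mm high; bystander; origin under its middle
- scissors: scissors with grey loops, 190 mm long, 10 mm high; bystander; origin at the pivot end of the blades, on the table

How it is judged:
By the outcome, as a careful person would: the job done as asked, in the order asked, and still so for the second after the job is handed in, while the arm keeps its last pose, push and grip.
It also fails if it takes over 51 s, if anything falls off the work surface, if the arm or the gripper's body presses on something with over 40 N, if the wrist force passes 120 N, or if a joint passes its speed limit or range.

## Working session

There is one attempt and no reset: what is moved stays moved. The work goes in short steps, Python scripts to look and compute and a shell command to move; the robot and the scene stay as the last step left them, time stands still between calls to the robot, and variables do not carry over. Pictures are saved under pics/ and viewed, about 8 in all and at most 12, crops included, and the job is handed in when it is done.

```bash
mkdir -p pics; cat > h.py <<'E'
import numpy as np, cv2
from station import r, viewer, ticket, cut_out
def ray(p,px):
    f=p["image"].shape[0]/2/np.tan(np.radians(p["fov_y"])/2)
    R=np.array(p["attitude"]); 
    d=R@np.array([(px[0]-p["cx"])/f,-(px[1]-p["cy"])/f,-1.]); return np.array(p["position"]),d/np.linalg.norm(d)
def atz(p,px,z):
    o,d=ray(p,px); return o+d*(z-o[2])/d[2]
def tri(rs):
    A=0;b=0
    for o,d in rs:
        M=np.eye(3)-np.outer(d,d);A=A+M;b=b+M@o
    return np.linalg.solve(A,b)
E
python3 - <<'E'
from h import *
s=r.sense();print(s["time_s"],s["ee_pos"],np.round(s["tool_rot"],2).tolist(),s["gripper_width"])
P={n:viewer.capture(n) for n in("scene","top")}
for n,p in P.items():
    print(n,[(k,v if np.isscalar(v) else np.round(v,3).tolist()) for k,v in p.items() if k!="image"])
    cv2.imwrite(f"pics/{n}0.png",p["image"][:,:,::-1])
for t,z in (("ball_center",.104),("bolt_peg",.116),("housing",.096),("keeper",.096)):
    rs=[]
    for n,p in P.items():
        c=cut_out(p,t)
        for k in c[:2]: print(t,n,round(k["score"],2),np.round(k["location"]),k["mask"].sum(),np.round(atz(p,k["location"],z),3))
E
```

```text
0.0 [ 0.26414574 -0.59343424  0.24912553] [[0.91, 0.41, -0.0], [0.41, -0.91, 0.0], [-0.0, -0.0, -1.0]] 0.0849583193856487
scene [('fov_y', 44.9851099276253), ('cx', 283.48012707050447), ('cy', 207.1480048706428), ('position', [1.175, -0.478, 0.949]), ('attitude', [[0.562, -0.59, 0.58], [0.827, 0.396, -0.399], [0.006, 0.704, 0.71]]), ('shot', 1)]
top [('fov_y', 55.693736371757566), ('cx', 274.9948126161242), ('cy', 213.5260972438184), ('position', [0.332, 0.012, 1.043]), ('attitude', [[-0.002, 0.991, -0.134], [-1.0, -0.002, -0.004], [-0.004, 0.134, 0.991]]), ('shot', 2)]
ball_center scene 0.85 [339. 227.] 3933 [0.607 0.066 0.104]
ball_center top 0.87 [240. 166.] 4415 [0.575 0.1   0.104]
housing scene 0.64 [333. 225.] 8382 [0.588 0.064 0.096]
housing top 0.61 [249. 183.] 7338 [0.536 0.079 0.096]
keeper scene 0.92 [341. 226.] 4035 [0.602 0.075 0.096]
keeper top 0.79 [240. 166.] 4501 [0.579 0.101 0.096]
keeper top 0.23 [128. 197.] 1760 [0.501 0.37  0.096]
```

View pics/scene0.png

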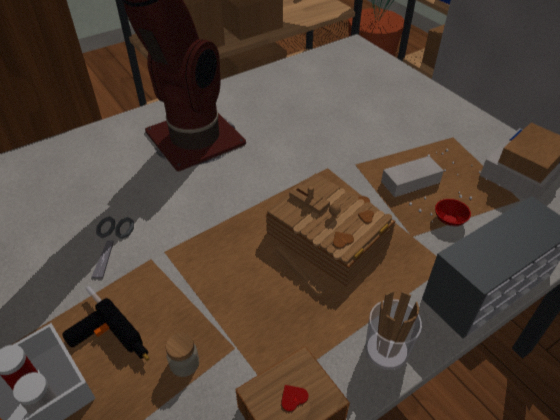

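View pics/top0.png

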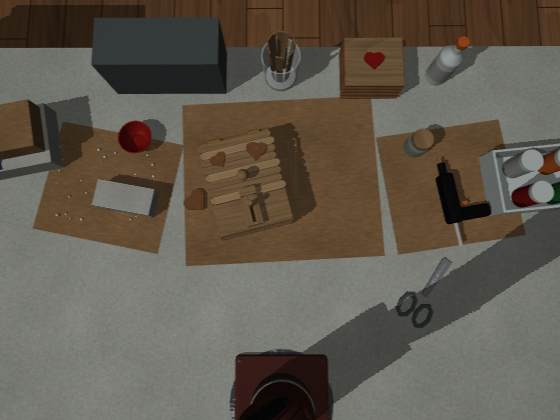

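The box is near (334,225) in scene and (245,185) in top, with the ball at about (334,211)/(243,174) and the peg at about (310,190)/(252,205). I'll zoom in.

```bash
python3 - <<'E'
import cv2,numpy as np
a=cv2.imread("pics/scene0.png")[165:285,260:400];b=cv2.imread("pics/top0.png")[120:245,175:315]
f=lambda x:cv2.resize(np.clip(x*1.6,0,255).astype('u1'),(800,600*0+int(x.shape[0]*800/140)),interpolation=cv2.INTER_CUBIC)[:600]
f2=lambda x:cv2.convertScaleAbs(cv2.resize(x,None,fx=4.7,fy=4.7,interpolation=cv2.INTER_CUBIC),alpha=1.8)
cv2.imwrite("pics/cs.png",f2(a));cv2.imwrite("pics/ct.png",f2(b))
E
```

```text
(no output)
```

View pics/cs.png

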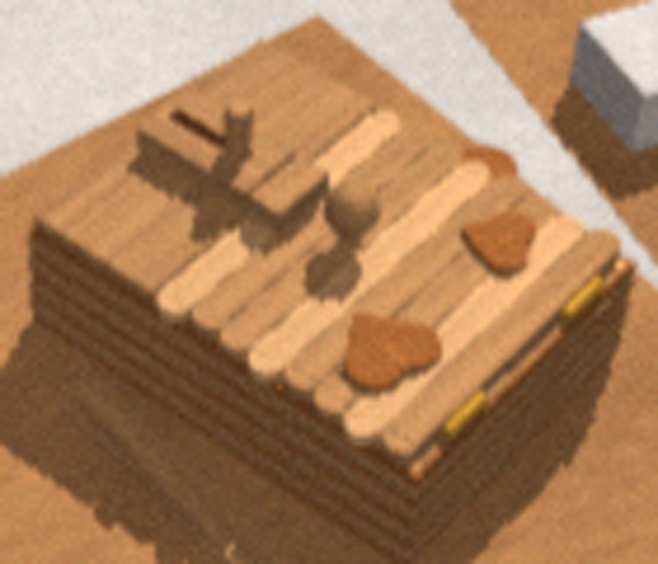

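View pics/ct.png

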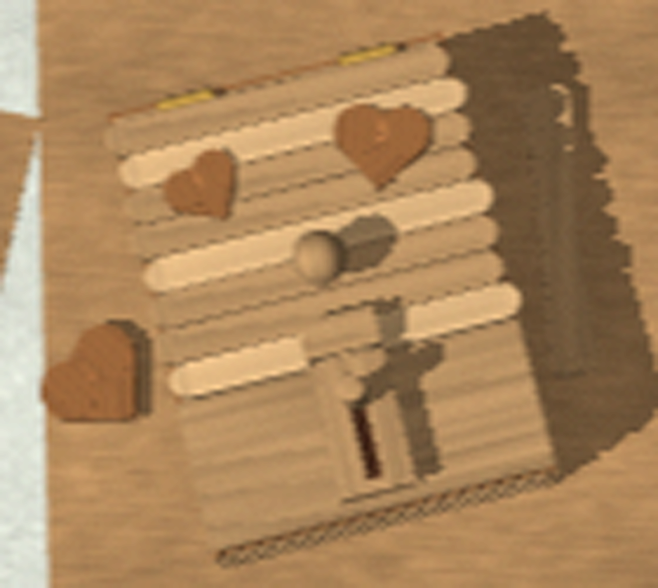

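Ball: scene (334.9,209), top (242.9,174.7). The peg is near the front end of its slot, with its top at about (310.6,189) in scene.

```bash
python3 - <<'E'
from h import *
P={n:viewer.capture(n) for n in("scene","top")}
S=lambda u,v:(260+u/4.7,165+v/4.7); T=lambda u,v:(175+u/4.7,120+v/4.7)
b=tri([ray(P["scene"],S(352,207)),ray(P["top"],T(319,257))]);print("ball tri",b,atz(P["scene"],S(352,207),.104),atz(P["top"],T(319,257),.104))
for n,q in (("FL",T(215,548)),("FR",T(555,468)),("HL",T(108,122)),("HR",T(445,42))): print(n,atz(P["top"],q,.078))
for n,q in (("FL",S(318,17)),("FR",S(38,220)),("HR",S(412,462)),("HL",S(632,250))): print("s",n,atz(P["scene"],q,.078))
print("housing back mid",atz(P["top"],T(378,492),.096),"keeper mid",atz(P["top"],T(340,330),.096))
print("pegtop s",atz(P["scene"],S(238,112),.128), "base s",atz(P["scene"],S(228,172),.096))
print("top",atz(P["top"],T(345,385),.128),atz(P["top"],T(366,358),.128))
s=r.sense();print(s["ft_force"],np.round(s["tool_rot"],3).tolist(),s["time_s"])
E
```

```text
ball tri [0.5552932  0.09356715 0.1023718 ] [0.55683074 0.09337657 0.104     ] [0.55438588 0.09262437 0.104     ]
FL [0.40676164 0.14727805 0.078     ]
FR [ 0.44802873 -0.02886936  0.078     ]
HL [0.63452294 0.20817035 0.078     ]
HR [0.67831106 0.02831037 0.078     ]
s FL [0.41041018 0.18737    0.078     ]
s FR [ 0.45590376 -0.02785496  0.078     ]
s HR [0.68404707 0.03099517 0.078     ]
s HL [0.64053691 0.20944777 0.078     ]
housing back mid [0.43376388 0.06214097 0.096     ] keeper mid [0.517763   0.08213637 0.096     ]
pegtop s [0.48959818 0.07113064 0.128     ] base s [0.49605062 0.06180075 0.096     ]
top [0.48373621 0.07706948 0.128     ] [0.49730698 0.06672652 0.128     ]
[-0.54121732  0.95369618 -0.03707087] [[0.914, 0.407, 0.0], [0.407, -0.914, -0.0], [0.0, 0.0, -1.0]] 0.6
```

Ball at about (0.556, 0.093), yaw about 0.235. The front edge, hinge and housing all agree with that. Moving: turn the yaw, then go over.

```bash
python3 -m inch '[[0,0,0.184,0,0,0,0.7],[0,0,0,0.037,-0.05,0,0.7],[0,0,0,0.037,-0.05,0,0.7],[0,0,0,0.037,-0.05,0,0.7],[0,0,0,0.037,-0.05,0,0.7],[0,0,0,0.037,-0.05,0,0.7],[0,0,0,0.037,-0.05,0,0.7],[0,0,0,0.037,-0.05,0,0.7]]'
cat >> h.py <<'E'
def to(t,note=""):
    s=r.sense();R=np.array(s["tool_rot"]);p=np.array(s["ee_pos"])
    print(note,"t",s["time_s"],"p",np.round(p,4),"shift",np.round(R.T@(np.array(t)-p),4),"F",np.round(s["ft_force"],2),"w",round(s["gripper_width"],4),"yaw",round(np.arctan2(R[1,0],R[0,0]),4),"z",np.round(R[:,2],3))
E
python3 -c "
from h import *
to([.556,.093,.2])"
```

```text
time_s: 1.6
ee_pos: [0.4371, -0.1941, 0.2496]
tool_rot: [[0.976, 0.218, 0.001], [0.218, -0.976, -0.004], [0.001, 0.004, -1.0]]
ft_force: [1.3, -0.2, 1.1]
gripper_width: 0.0599
 t 1.6 p [ 0.4371 -0.1941  0.2496] shift [ 0.1786 -0.2545  0.0487] F [ 1.26 -0.21  1.06] w 0.0599 yaw 0.2199 z [ 0.001 -0.004 -1.   ]
```

```bash
python3 -m inch '[[0,0,-0.015,0.037,-0.05,0,0.7],[0,0,0,0.037,-0.05,0,0.7],[0,0,0,0.037,-0.05,0,0.7],[0,0,0,0.037,-0.05,0,0.7],[0,0,0,0.037,-0.05,0.03,0.7],[0,0,0,0.005,-0.01,0.02,0.7],[0,0,0,0,0,0,0.7]]'
python3 -c "
from h import *
to([.556,.093,.165])
P={n:viewer.capture(n) for n in('scene','top')}
a=P['scene']['image'][145:265,260:400,::-1];b=P['top']['image'][120:240,175:315,::-1]
f=lambda x:cv2.convertScaleAbs(cv2.resize(x,None,fx=2.85,fy=4,interpolation=2),alpha=1.8)
f=lambda x:cv2.convertScaleAbs(cv2.resize(x,None,fx=2.85,fy=2.85,interpolation=2),alpha=1.8)
cv2.imwrite('pics/a1.png',np.hstack([f(a),f(b)]))
"
```

```text
time_s: 2.48
ee_pos: [0.5608, 0.1038, 0.2032]
tool_rot: [[0.971, 0.238, 0.008], [0.238, -0.971, -0.003], [0.007, 0.005, -1.0]]
ft_force: [0.3, -0.6, 1.0]
gripper_width: 0.06
 t 2.475 p [0.5608 0.1038 0.2032] shift [-0.0075  0.0092  0.0382] F [ 0.32 -0.55  1.03] w 0.06 yaw 0.2404 z [ 0.008 -0.003 -1.   ]
```

View pics/a1.png

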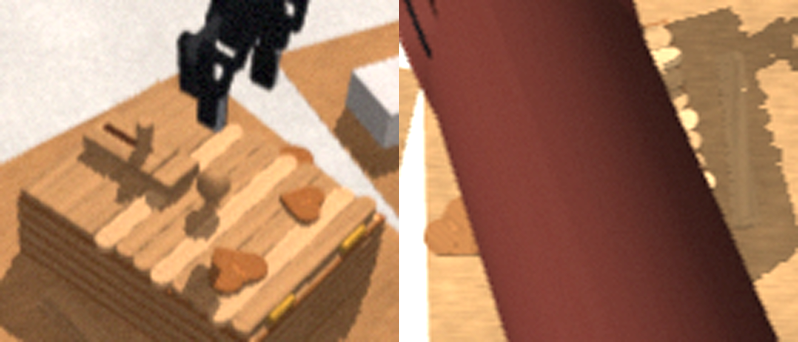

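The fingers straddle the ball line above (scene crop ball at (213,185)). I'll correct the position and go down to z≈0.107, checking for contact before closing.

```bash
python3 -m inch '[[0,0,0,-0.0075,0.009,0.038,0.7],[0,0,0,0,0,0.025,0.7],[0,0,0,0,0,0.02,0.7],[0,0,0,0,0,0.012,0.7],[0,0,0,0,0,0,0.7]]'
python3 -c "
from h import *
to([.556,.093,.106])"
```

```text
time_s: 3.2
ee_pos: [0.5609, 0.0818, 0.1141]
tool_rot: [[0.975, 0.223, 0.02], [0.223, -0.975, -0.008], [0.018, 0.012, -1.0]]
ft_force: [0.4, -0.2, 0.6]
gripper_width: 0.0599
 t 3.2 p [0.5609 0.0818 0.1141] shift [-0.0024 -0.0121  0.0079] F [ 0.39 -0.22  0.63] w 0.0599 yaw 0.2253 z [ 0.02  -0.008 -1.   ]
```

```bash
python3 -m inch '[[0,-0.02,-0.01,-0.002,-0.012,0.004,0.7],[0,0,0,0,0,0,0.7]]'
python3 -c "
from h import *
to([.556,.093,.106])"
```

```text
time_s: 3.45
ee_pos: [0.557, 0.0938, 0.1116]
tool_rot: [[0.972, 0.233, 0.002], [0.233, -0.972, -0.012], [-0.001, 0.013, -1.0]]
ft_force: [1.0, 0.3, 0.2]
gripper_width: 0.0598
 t 3.45 p [0.557  0.0938 0.1116] shift [-0.0011  0.0004  0.0057] F [1.01 0.35 0.24] w 0.0598 yaw 0.2351 z [ 0.002 -0.012 -1.   ]
```

```bash
python3 -m inch '[[0,0,0,-0.001,0,0.006,0.7],[0,0,0,0,0,0,0],[0,0,0,0,0,0,0],[0,0,0,0,0,0,0],[0,0,0,0,0,0,0]]'
python3 -c "
from h import *
to([.556,.093,.106])"
```

```text
time_s: 4.08
ee_pos: [0.5567, 0.0928, 0.1065]
tool_rot: [[0.972, 0.233, 0.004], [0.233, -0.972, -0.014], [0.0, 0.014, -1.0]]
ft_force: [-0.8, 0.1, 0.1]
gripper_width: 0.0251
 t 4.075 p [0.5567 0.0928 0.1065] shift [-0.0006 -0.0004  0.0005] F [-0.76  0.05  0.07] w 0.0251 yaw 0.2353 z [ 0.004 -0.014 -1.   ]
```

Gripped at 25 mm on the 28 mm ball. Gentle tug.

```bash
python3 -m inch '[[0,0,0,0,0,-0.003,0],[0,0,0,0,0,-0.003,0]]'
python3 -m inch '[[0,0,0,0,0,-0.004,0],[0,0,0,0,0,-0.003,0]]'

```

```text
time_s: 4.32
ee_pos: [0.5575, 0.093, 0.1105]
tool_rot: [[0.972, 0.233, 0.005], [0.233, -0.972, -0.012], [0.002, 0.013, -1.0]]
ft_force: [16.3, 5.0, -39.6]
gripper_width: 0.0251
time_s: 4.58
ee_pos: [0.5575, 0.093, 0.1104]
tool_rot: [[0.972, 0.234, 0.004], [0.234, -0.972, -0.009], [0.002, 0.01, -1.0]]
ft_force: [16.6, 4.4, -33.0]
gripper_width: 0.0249
```

Caught: the ball rose about 4 mm, then stopped with 33–40 N. Now I'll let the lid down, release and rise.

```bash
python3 -m inch '[[0,0,0,-0.001,0,0.003,0],[0,0,0,0,0,0.0025,0],[0,0,0,0,0,0,0]]'
python3 -m inch '[[0,0,0,0,0,0,0.7],[0,0,0,0,0,0,0.7],[0,0,0,0,0,0,0.7],[0,0,0,0,0,-0.02,0.7],[0,0,0,0,0,-0.04,0.7],[0,0,0,0,0,0,0.7]]'
python3 -c "
from h import *
to([.486,.076,.14])"
```

```text
time_s: 4.95
ee_pos: [0.5567, 0.0928, 0.1066]
tool_rot: [[0.972, 0.234, 0.004], [0.234, -0.972, -0.01], [0.001, 0.01, -1.0]]
ft_force: [0.8, 0.3, -2.6]
gripper_width: 0.025
time_s: 5.7
ee_pos: [0.5567, 0.0936, 0.1711]
tool_rot: [[0.972, 0.234, 0.004], [0.234, -0.972, -0.009], [0.002, 0.01, -1.0]]
ft_force: [-0.1, 1.0, -0.1]
gripper_width: 0.0595
 t 5.7 p [0.5567 0.0936 0.1711] shift [-0.0729  0.0003  0.031 ] F [-0.11  0.96 -0.06] w 0.0595 yaw 0.2363 z [ 0.004 -0.009 -1.   ]
```

Now to the peg: box x ≈ −66 → world (0.482, 0.0753), gripping across y.

```bash
python3 -m inch '[[0,0,0,-0.04,0,0,0.7],[0,0,0,-0.037,0.001,0,0.7],[0,0,0,0,0,0,0.7],[0,0,0,0,0,0,0.7]]'
python3 -c "
from h import *
to([.482,.0753,.12])
p=viewer.capture('scene')
cv2.imwrite('pics/a2.png',cv2.convertScaleAbs(cv2.resize(p['image'][145:265,260:400,::-1],None,fx=4,fy=4,interpolation=2),alpha=1.8))
"
```

```text
time_s: 6.2
ee_pos: [0.4811, 0.0746, 0.1733]
tool_rot: [[0.972, 0.234, 0.007], [0.234, -0.972, -0.009], [0.005, 0.01, -1.0]]
ft_force: [0.2, 0.6, 0.9]
gripper_width: 0.0599
 t 6.2 p [0.4811 0.0746 0.1733] shift [ 0.0008 -0.001   0.0533] F [0.17 0.55 0.92] w 0.0599 yaw 0.2363 z [ 0.007 -0.009 -1.   ]
```

View pics/a2.png

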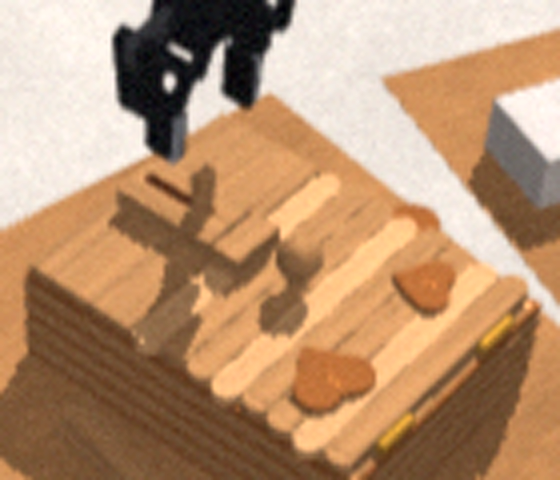

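The lid is closed and the fingers hang over the peg (crop (203,190)). Descending.

```bash
python3 -m inch '[[0,0,0,0,0,0.03,0.7],[0,0,0,0,0,0.02,0.7],[0,0,0,0,0,0,0.7]]'
python3 -c "
from h import *
to([.482,.0753,.12])"
```

```text
time_s: 6.62
ee_pos: [0.4838, 0.0753, 0.1226]
tool_rot: [[0.972, 0.235, 0.008], [0.235, -0.972, -0.007], [0.006, 0.009, -1.0]]
ft_force: [0.4, -0.8, 0.4]
gripper_width: 0.0599
 t 6.625 p [0.4838 0.0753 0.1226] shift [-0.0018 -0.0005  0.0026] F [ 0.43 -0.8   0.44] w 0.0599 yaw 0.237 z [ 0.008 -0.007 -1.   ]
```

```bash
python3 -m inch '[[0,0,0,0,0,0.001,0],[0,0,0,0,0,0,0],[0,0,0,0,0,0,0],[0,0,0,0,0,0,0],[0,0,0,0,0,0,0]]'
python3 -m inch '[[0,0,0,-0.01,0,0,0],[0,0,0,-0.01,0,0,0],[0,0,0,0,0,0,0]]'
```

```text
time_s: 7.25
ee_pos: [0.4856, 0.0749, 0.1235]
tool_rot: [[0.972, 0.234, 0.011], [0.234, -0.972, -0.007], [0.009, 0.009, -1.0]]
ft_force: [0.8, -1.1, -4.2]
gripper_width: 0.012
time_s: 7.62
ee_pos: [0.4647, 0.0696, 0.1235]
tool_rot: [[0.972, 0.234, 0.011], [0.234, -0.972, -0.007], [0.009, 0.01, -1.0]]
ft_force: [-1.0, -1.1, -3.0]
gripper_width: 0.0116
```

```bash
python3 -m inch '[[0,0,0,-0.008,0,0,0],[0,0,0,-0.005,0,0,0],[0,0,0,0,0,0,0]]'
python3 -m inch '[[0,0,0,-0.005,0,0,0],[0,0,0,0,0,0,0]]'
python3 -m inch '[[0,0,0,-0.005,0,0,0],[0,0,0,0,0,0,0]]'
```

```text
time_s: 8.0
ee_pos: [0.4513, 0.0662, 0.1235]
tool_rot: [[0.972, 0.234, 0.012], [0.234, -0.972, -0.008], [0.01, 0.01, -1.0]]
ft_force: [0.8, -0.9, -3.5]
gripper_width: 0.012
time_s: 8.25
ee_pos: [0.4486, 0.0655, 0.1236]
tool_rot: [[0.972, 0.234, 0.017], [0.234, -0.972, -0.006], [0.016, 0.01, -1.0]]
ft_force: [3.7, -1.6, -9.1]
gripper_width: 0.0115
time_s: 8.5
ee_pos: [0.4485, 0.0655, 0.1236]
tool_rot: [[0.972, 0.234, 0.029], [0.234, -0.972, -0.002], [0.028, 0.009, -1.0]]
ft_force: [2.0, -1.6, -6.6]
gripper_width: 0.012
```

```bash
python3 -m inch '[[0,0,0,-0.008,0,0,0],[0,0,0,-0.008,0,0,0]]'
```

```text
time_s: 8.75
ee_pos: [0.4466, 0.0651, 0.1242]
tool_rot: [[0.97, 0.235, 0.06], [0.235, -0.972, 0.008], [0.061, 0.006, -0.998]]
ft_force: [56.9, 7.7, -64.2]
gripper_width: 0.0117
```

```bash
python3 -m inch '[[0,0,0,0,0,0,0.7],[0,0,0,0,0,0,0.7],[0,0,0,0,0,0,0.7],[0,0,0,0,0,-0.02,0.7],[0,0,0,0,0,-0.03,0.7],[0,0,0,0,0,0,0.7]]'
python3 -c "
from h import *
to([.5565,.0928,.17])
p=viewer.capture('scene')
cv2.imwrite('pics/a3.png',cv2.convertScaleAbs(cv2.resize(p['image'][145:265,260:400,::-1],None,fx=4,fy=4,interpolation=2),alpha=1.8))
"
```

```text
time_s: 9.5
ee_pos: [0.4423, 0.0659, 0.1756]
tool_rot: [[0.97, 0.237, 0.058], [0.237, -0.971, 0.009], [0.058, 0.005, -0.998]]
ft_force: [0.1, -0.3, -1.0]
gripper_width: 0.06
 t 9.5 p [0.4423 0.0659 0.1756] shift [0.1168 0.001  0.0125] F [ 0.12 -0.3  -1.02] w 0.06 yaw 0.2398 z [ 0.058  0.009 -0.998]
```

View pics/a3.png

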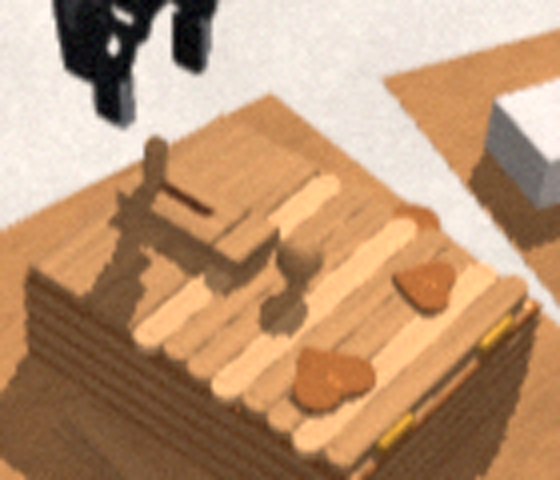

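The peg now stands at the back end of its slot (crop (155,165)), and the slot is bare in front of it. Back to the ball, levelling the tool.

```bash
python3 -m inch '[[0,-0.05,0,0.04,0,0,0.7],[0,0,0,0.04,0,0,0.7],[0,0,0,0.035,0.001,0,0.7],[0,0,0,0,0,0,0.7],[0,0,0,0,0,0,0.7]]'
python3 -c "
from h import *
to([.556,.093,.106])"
```

```text
time_s: 10.18
ee_pos: [0.5524, 0.0918, 0.1715]
tool_rot: [[0.972, 0.237, -0.003], [0.237, -0.972, -0.006], [-0.004, 0.005, -1.0]]
ft_force: [0.3, -0.5, 1.0]
gripper_width: 0.0597
 t 10.175 p [0.5524 0.0918 0.1715] shift [ 0.0041 -0.0006  0.0655] F [ 0.34 -0.48  1.04] w 0.0597 yaw 0.2392 z [-0.003 -0.006 -1.   ]
```

```bash
python3 -m inch '[[0,0,0,0.004,-0.001,0.03,0.7],[0,0,0,0,0,0.025,0.7],[0,0,0,0,0,0.008,0.7],[0,0,0,0,0,0,0.7]]'
python3 -c "
from h import *
to([.556,.093,.106])"
```

```text
time_s: 10.68
ee_pos: [0.553, 0.0924, 0.1074]
tool_rot: [[0.971, 0.237, -0.003], [0.237, -0.971, -0.008], [-0.005, 0.007, -1.0]]
ft_force: [-0.4, 0.3, -0.1]
gripper_width: 0.0599
 t 10.675 p [0.553  0.0924 0.1074] shift [0.0031 0.0001 0.0013] F [-0.43  0.33 -0.09] w 0.0599 yaw 0.2393 z [-0.003 -0.008 -1.   ]
```

```bash
python3 -m inch '[[0,0,0,0.003,0,0.001,0.7],[0,0,0,0,0,0,0],[0,0,0,0,0,0,0],[0,0,0,0,0,0,0],[0,0,0,0,0,0,0]]'
python3 -m inch '[[0,0,0,0.002,0,-0.006,0],[0,0,0,0.003,0,-0.01,0],[0,0,0,0,0,0,0]]'
```

```text
time_s: 11.3
ee_pos: [0.5571, 0.0929, 0.109]
tool_rot: [[0.972, 0.237, 0.0], [0.236, -0.972, -0.009], [-0.002, 0.008, -1.0]]
ft_force: [0.2, 0.3, -1.4]
gripper_width: 0.0246
time_s: 11.68
ee_pos: [0.5626, 0.0943, 0.1257]
tool_rot: [[0.972, 0.236, 0.001], [0.236, -0.972, -0.008], [-0.001, 0.008, -1.0]]
ft_force: [-0.1, 0.4, -4.3]
gripper_width: 0.025
```

The lid rises freely now (about 4 N). Continuing along the arc.

```bash
python3 -m inch '[[0,-0.03,0,0.004,0,-0.0075,0],[0,-0.03,0,0.004,0,-0.0075,0],[0,0,0,0.005,0,-0.007,0],[0,0,0,0.005,0,-0.007,0],[0,0,0,0,0,0,0]]'
python3 - <<'E'
from h import *
to([.5571+.0506*.972,.0929+.0506*.236,.174])
E
```

```text
time_s: 12.3
ee_pos: [0.5819, 0.0991, 0.1536]
tool_rot: [[0.97, 0.237, -0.059], [0.236, -0.972, -0.022], [-0.062, 0.008, -0.998]]
ft_force: [0.3, 0.2, -6.2]
gripper_width: 0.0248
 t 12.3 p [0.5819 0.0991 0.1536] shift [ 0.0237  0.0004 -0.0219] F [ 0.34  0.17 -6.17] w 0.0248 yaw 0.2384 z [-0.059 -0.022 -0.998]
```

```bash
python3 -m inch '[[0,-0.03,0,0.0055,0,-0.0065,0],[0,-0.03,0,0.0055,0,-0.006,0],[0,-0.02,0,0.006,0,-0.005,0],[0,0,0,0.006,0,-0.0045,0],[0,0,0,0,0,0,0],[0,0,0,0,0,0,0]]'
python3 - <<'E'
from h import *
to([.5571+.0506*.972,.0929+.0506*.236,.174])
p=viewer.capture('scene')
cv2.imwrite('pics/a4.png',cv2.convertScaleAbs(cv2.resize(p['image'][125:265,240:420,::-1],None,fx=4,fy=4,interpolation=2),alpha=1.8))
E
```

```text
time_s: 13.05
ee_pos: [0.6067, 0.1054, 0.171]
tool_rot: [[0.962, 0.238, -0.136], [0.235, -0.971, -0.04], [-0.141, 0.007, -0.99]]
ft_force: [1.6, 0.2, -7.0]
gripper_width: 0.0244
 t 13.05 p [0.6067 0.1054 0.171 ] shift [-0.001   0.0005 -0.0028] F [ 1.63  0.25 -6.98] w 0.0244 yaw 0.2393 z [-0.136 -0.04  -0.99 ]
```

View pics/a4.png

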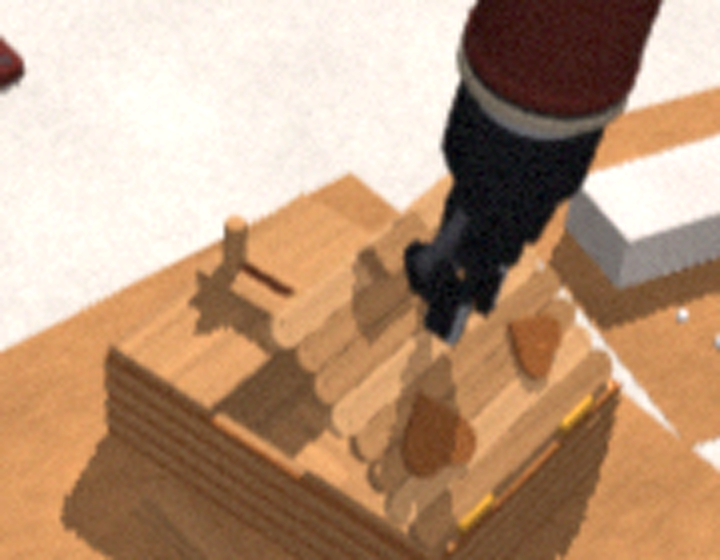

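The lid stands open at about 45° with the ball between the fingers (crop about (445,290)), and the peg is still back. One still check, then hand in.

```bash
python3 -m inch '[[0,0,0,0,0,0,0],[0,0,0,0,0,0,0],[0,0,0,0,0,0,0],[0,0,0,0,0,0,0]]'
python3 - <<'E'
from h import *
to([.6067,.1054,.171]); print(np.abs(r.sense()["joint_vel"]).max())
print(ticket.job_done())
E
```

```text
time_s: 13.6
ee_pos: [0.6065, 0.1054, 0.1709]
tool_rot: [[0.962, 0.238, -0.135], [0.234, -0.971, -0.04], [-0.141, 0.007, -0.99]]
ft_force: [1.8, -0.1, -6.0]
gripper_width: 0.0246
 t 13.6 p [0.6065 0.1054 0.1709] shift [ 0.0002  0.     -0.0002] F [ 1.76 -0.09 -6.  ] w 0.0246 yaw 0.2391 z [-0.135 -0.04  -0.99 ]
0.0030423904733892088
the job is handed in; nothing more can be done
None
```

The lid is held still by its ball at about 0.76 rad (roughly 44°), and the job was handed in at 13.6 s.

- **First tug:** I took the ball and pulled up before touching the bolt. It stopped after about 4 mm at 33–40 N, so the lid was caught.
- **Bolt:** I let the lid down, released the ball, and slid the peg about 38–40 mm back until it hit its stop. A picture showed it at the back end of its slot. My last push against that stop read about 86 N at the wrist. That is under the 120 N wrist limit, but it was harder than needed.
- **Opening:** I took the ball again and the lid rose freely along its hinge arc with 4–7 N.

**Last checks:** The arm moved only 0.2 mm over the final half second, and the grip stayed on the ball at 24.6 mm. That is slightly under the 28 mm ball; the 14 mm peg likewise read 12 mm. I worked the angle out from the gripper's position, and the last picture agreed with it. That picture was a crop around the box. I did not re-measure the other objects, but the gripper was never lowered except over the box. No check failed.

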